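# Seat a test-tube rack base on its parallels in the drill vise

### The arm

A 6-joint arm with a two-finger parallel gripper is mounted at the origin on the work surface. World frame = base frame: x ahead of the robot, y to its left, z up, the work surface at z = 0. Lengths are in m, angles in rad, forces in N, time in s.
With the tool pointing down it reaches from about 0.3 to 0.775 m from the base axis. Payload 14.6 kg.
Tool frame: the origin (TCP) lies on the centre line of the jaws, within the pads' length; the fingertips stand ctrl.tcp_to_tips ahead of it and the grasp point (between the pads) lies 2 mm behind it (ctrl.tcp_to_tips is the distance from the TCP to the fingertips, in m); z points along the fingers, y is the line along which they close (so a half turn about z gives the same grasp; the last joint's range is limited). The gripper opens to 94 mm and grips with 3 to 60 N. Pads are 16 mm wide; open, the fingers measure 119 mm over their backs; the gripper's body (75 mm by 177 mm) begins 78 mm behind the grasp point.
Start: joints at [1.211, 0.3, 1.521, -0, 1.321, -0.067], TCP at [0.159, 0.527, 0.222] pointing down, gripper open.
Joint ranges: [-3.03, 3.03], [-0.79, 2.21], [0.23, 2.52], [-1.04, 4.18], [0, 3.07], [-2.55, 2.55]. Speed limits (rad/s): [2.22, 2.22, 2.57, 3.14, 3.14, 3.14].

### API

Orientations are given as [roll, pitch, yaw] about the fixed x, y, z axes, in that order (R = Rz(yaw) Ry(pitch) Rx(roll)).
In Python, from station import telemetry, viewer, hand_in, ctrl gives the robot as it stands.
- The arm moves only by the tool step_arm, never from a script. Its argument "plan" is a list of rows, each an object of numbers: "dx", "dy", "dz": the shift along the tool's x, y, z scaled (see below); "rx", "ry", "rz": the turn, a rotation vector about the tool's x, y, z scaled (see below); "claw": the closure, from 0 (fully open) to 1 (shut). In form: [{"dx": .., "dy": .., "dz": .., "rx": .., "ry": .., "rz": .., "claw": ..}, ...]. A call has 1 to 10 rows; each row shifts and turns the commanded pose from where the row before left it, along the tool's axes as they then stand; what a row does not reach is not made up. The controller multiplies each number of a shift by 0.1 m and each number of a turn by 90 degrees. A row lasts 1/10 s, in which the tool goes at most 50 mm and 8.59 degrees, less where a joint would pass 70% of its speed; a pose out of reach is approached as far as the arm can. A call with a number of a shift or a turn outside -1 to 1 is refused whole. A call with a gripper value outside its range is refused whole. The fingers move at their own pace and stop on an object; "grip_force" is the grip in N (left out, the last holds). Time passes only in rows, so rows that do not move let the fingers close. It gives the time, the measured TCP pose, the force, the opening and the grip force at its end, in the units of the state.
- telemetry.get_obs(): the state, without advancing time (a new reading comes with each control period).
- viewer.camera(name): name is "scene" or "top" or "wrist"; returns a dict with "img" (384x512x3 uint8, red, green, blue), "z_map" (384x512 float32, m along the optical axis (not along the pixel's ray), 0 where there is no reading), "fx", "fy", "cx", "cy" (pixels), "R" (3x3) and "t" (3): a world point X has camera coordinates R X + t; the wrist camera has in their place "tool_from_camera" (4x4, takes a point from camera to tool coordinates, whose origin is the TCP and whose axes are the flange's). Camera axes: x right, y down, z forward; pixel columns grow to the right and rows downward; lengths in m; the calibration is good to about 2 mm. The wrist camera is an equidistant fisheye: a pixel r from the principal point sees the ray r / f radians off the axis. A picture is of the moment at which its call begins: read the wrist's pose just before it.
- hand_in(): hands the job in; it is judged then, once.
Trained networks look in a picture, given as the dict that the camera call returned (one of the last four; its "shot" number tells which), for a name from the list of things; names that differ only in an ending like _2 or _b are one class to them, and where a whole thing is asked for, a point or a joint stands for the part that bears it (a point fixed in the world has none). Each returns a list of dicts, best first, with "score" (0 to 1); they miss things now and then, are a little off and sometimes report something else, mostly with a low value. They report only what shows in the picture. A call takes as long as a camera call. They do not tell look-alikes from the thing itself.
- viewer.recognise(target, picture): "rect" ([left, top, right, bottom] in pixels, round what is visible of it).
The state is a dict: "time_s": time; "qpos": joint angles; "joint_vel": joint speeds; "tau": joint torques, N m; "ee_pos": TCP position; "eef_rot": TCP orientation; "force": force on the tool from outside, world axes, zero at the start; "moment": the same for the moment, N m; "grip_width": finger opening in m; "grip_force": force on a finger pad.
Only numpy, scipy, OpenCV 4.12 (cv2) and the standard library are available. Lean on these libraries where they do the work, as an engineer would, in place of code of your own. Each camera call takes 0.05 s, during which the arm holds its last target. There are 200 camera calls.

### The job

Push both loose metal parallels under the brown rack base all the way in against the vise's end stop. Then, with the soft-faced tamper, press or tap the rack base down gently on the plain middle of its top until it sits so firmly on the parallels that neither of them slides any more; the plastic cracks under hard blows. Finish by standing the tamper upright on the bench, and leave the ink jars and the tube rack alone.

Things in the scene. Friction and masses are not known exactly. Their poses are not given: they have to be found in the camera images.
- vise: Blue drill vise with bare steel jaws, fixed. Origin: centre of its underside, up to 6 mm below the bench top, so heights vary with it. z up, y along the jaws, x across. In its frame: foot x -95..95, y -105..85, 22 mm high (bolts to 29); bed top z = 45, y -85..75; screw and cross handle on the +x side out to x = 130, z 48..76. Parallels stand in two channels at x = -26.5 and +26.5, open at +y.
- jaws (a point): Point midway between the jaws at the height of their tops (vise frame 0, 0, 90 mm). Each jaw is 150 mm long (y -75..75) and 28 mm thick, from 32 to 60 mm either side of this point. A low rib between the channels (x within 21 mm) is 10 mm high above the bed.
- end_stop (a point): Middle of the top edge of the dark end stop across the bed at the vise's -y end, on the face that the parallels butt against (vise frame 0, -80, 69 mm).
- parallel_near: Bare aluminium strip on edge in the channel on the vise's -x side: 8 (x) by 170 (y) by 30 mm high, 0.3 kg. Origin: centre of its underside, on the bed. Starts pulled out 25 to 55 mm towards +y; slides freely (2 to 3 N) while the rack base is clear of it. Home: its -y end on the end stop, origin at y = 5 mm in the vise frame, other end at y = 90 mm, 15 mm beyond the bed.
- parallel_far: The same kind of strip in the channel on the vise's +x side. Pinched firmly under the rack base, either strip resists a push of 5 N on its end.
- rack_base: Brown plastic rack base with dark holes towards both ends and a plain middle: 63 (x) by 150 (y) by 24 mm; origin: centre of underside, axes as the vise's. Gripped 3 to 9 mm too high. Seated, its underside is at z = 75 mm in the vise frame. Jaw friction holds it: it goes down under about 7 N and stays where left; once on the parallels it needs 18 to 25 N to keep them pinched. Cracks at 35 N. Touch with the tamper only.
- tap_spot (a point): Centre of the rack base's top face, 24 mm above its origin, in the plain middle (44 mm long) between the holes: the place to press.
- tamper: Hand tamper standing upright on the bench, 106 mm high, 0.18 to 0.35 kg: a white round head with a black rubber face, 44 mm across and 40 mm high (face 40 mm across), above it a wooden handle 24 mm across from 40 to 106 mm up. Origin: centre of the rubber face (underside); z up along the handle. The rubber gives about 1 mm per 15 N. Tips of fingers gripping the handle can bear on the head's shoulder.
- ink_red: Red ink jar with black cap, 40 mm across, 66 mm high, origin under its centre. Leave alone.
- ink_blue: Blue ink jar with black cap, same size. Leave alone.
- ink_amber: Amber jar with white cap, same size. Leave alone.
- tube_rack: Test-tube rack, brown base and clear top plate, 70 by 186 mm, 145 mm high with its tubes; origin under its centre. Leave alone.
Not all that is in view belongs to the job. Leave any turquoise look-alike of the parallel_near alone.

How it is judged:
On the way, in this order (a step that is already met when the one before it is completed fails the run):
1. both parallels are home against the end stop (within 4 mm) (y of each of parallel_near, parallel_far in the frame of vise below 0.009 m), for 0.2 s.
2. the rack base presses on each parallel with more than 4 N, with the tamper lifted off it (all of step 1 and contact force between rack_base and parallel_near above 4 N and contact force between rack_base and parallel_far above 4 N and contact force between tamper and rack_base below 0.1 N), for 0.2 s.
At the end, for the whole second after the job is handed in: Both parallels are within 4 mm of home at the end stop, the rack base presses on each parallel with more than 4 N so that neither slides, and the tamper stands upright (within 0.1 rad) and at rest on the bench (all of step 1 and contact force between rack_base and parallel_near above 4 N and contact force between rack_base and parallel_far above 4 N and height (world z) of tamper below 0.006 m and angle between tamper's own z axis and vertical below 0.1 rad and linear speed of tamper below 0.02 m/s); the robot touches nothing.
It fails at once if the rack base is pressed or struck with more than 35 N (contact force between tamper and rack_base above 35 N).
It fails at once if the robot touches the rack base itself with more than 2 N (contact force between any of the fingers, the arm and rack_base above 2 N).
It fails at once if an ink jar or the tube rack is moved by more than 20 mm or tipped (distance of any of ink_red, ink_blue, ink_amber, tube_rack from where it was at the start of the episode above 0.02 m or angle between any of ink_red, ink_blue, ink_amber, tube_rack's own z axis and vertical above 0.3 rad).
It also fails if it takes over 67 s, if anything falls off the work surface, if the arm or the gripper's body presses on something with over 40 N, if the wrist force passes 120 N, or if a joint passes its speed limit or range.

## Working session

There is one attempt and no reset: what is moved stays moved. The work goes in short steps, Python scripts to look and compute and a tool call to move; the robot and the scene stay as the last step left them, time stands still between calls to the robot, and variables do not carry over. Pictures are saved under pics/ and viewed, at most 10 in all, crops included, and the job is handed in when it is done.

Besides the shell and the picture viewer there is one more tool, called as name(argument=value, ...), one argument or row to a line, values as JSON. step_arm: Moves the arm, as the interface text tells. Shifts and turns lie within -1 to 1; 1 stands for 0.1 m of shift or 90 degrees of turn. Its arguments: {"type":"object","properties":{"plan":{"type":"array"},"grip_force":{"type":"number"}},"required":["plan"]}

```bash
mkdir -p pics
cat > h.py <<'E'
import numpy as np, cv2
from station import telemetry, viewer, hand_in, ctrl
def save(p,n,box=None,s=1):
    im=p["img"][:,:,::-1]
    if box: im=im[box[1]:box[3],box[0]:box[2]]
    if s!=1: im=cv2.resize(im,None,fx=s,fy=s,interpolation=cv2.INTER_CUBIC)
    cv2.imwrite("pics/"+n,im)
def pt(p,u,v,z=None):
    z=p["z_map"][int(v),int(u)] if z is None else z
    return p["R"].T@(np.array([(u-p["cx"])/p["fx"]*z,(v-p["cy"])/p["fy"]*z,z])-p["t"])
def cloud(p):
    v,u=np.mgrid[:384,:512]; z=p["z_map"]
    c=np.stack([(u-p["cx"])/p["fx"]*z,(v-p["cy"])/p["fy"]*z,z],-1)
    w=(c-p["t"])@p["R"]; w[z<=0]=np.nan
    return w
E
python3 - <<'E'
from h import *
np.set_printoptions(precision=4,suppress=True)
print(ctrl.tcp_to_tips, telemetry.get_obs())
for n in("scene","top"):
    p=viewer.camera(n); save(p,n+"1.png",s=1.5); np.savez(n+".npz",**{k:p[k] for k in p})
    print(n,p["R"],p["t"],p["fx"])
    for t in("vise","parallel_near","parallel_far","rack_base","tamper","ink_red","ink_blue","ink_amber","tube_rack","end_stop"):
        for d in viewer.recognise(t,p)[:3]:
            r=d["rect"]; u=(r[0]+r[2])/2;v=(r[1]+r[3])/2
            print(t,round(d["score"],2),np.round(r),pt(p,u,v))
E
```

```text
0.017 {'time_s': 0.0, 'qpos': array([ 1.2114,  0.3005,  1.5216,  0.    ,  1.3207, -0.0666]), 'joint_vel': array([-0.0005, -0.0005, -0.002 ,  0.0005, -0.0007, -0.0003]), 'tau': array([  0.0019, -53.181 , -35.2743,   0.0709,   0.0243,  -0.0001]), 'ee_pos': array([0.1587, 0.5264, 0.2219]), 'eef_rot': array([-3.1405, -0.0001,  2.8488]), 'force': array([ 0.0683, -0.3949, -1.0235]), 'moment': array([0.03  , 0.0175, 0.0249]), 'grip_force': 0.0, 'grip_width': 0.09421853953282083}
scene [[-0.7737  0.6335  0.0099]
 [ 0.3393  0.4274 -0.838 ]
 [-0.5351 -0.645  -0.5456]] [ 0.4341 -0.1737  1.4511] 356.41028870429204
vise 0.68 [211. 168. 287. 232.] [0.6485 0.0723 0.0705]
parallel_near 0.92 [271. 165. 317. 185.] [ 0.3756 -0.0171  0.0144]
parallel_near 0.61 [163. 235. 222. 261.] [0.8518 0.091  0.0159]
parallel_near 0.59 [316. 199. 358. 223.] [0.4269 0.2201 0.016 ]
parallel_far 0.63 [347. 208. 412. 302.] [0.5843 0.4569 0.0989]
rack_base 0.97 [231. 165. 280. 196.] [0.6015 0.0427 0.1046]
rack_base 0.58 [210. 166. 289. 231.] [0.6486 0.0736 0.0759]
tamper 0.62 [213. 141. 228. 170.] [ 0.5413 -0.228   0.059
[... 707 characters left out ...]
 0.3735 -0.0174  0.0301]
parallel_near 0.81 [213.  88. 272. 121.] [0.8452 0.0879 0.0146]
parallel_near 0.54 [190. 236. 200. 302.] [0.4171 0.2165 0.0312]
rack_base 0.86 [235. 184. 301. 217.] [0.5841 0.0287 0.1022]
rack_base 0.41 [230. 142. 307. 241.] [0.6054 0.0268 0.1069]
tamper 0.76 [362. 212. 384. 227.] [ 0.5338 -0.2285  0.0805]
ink_red 0.73 [342. 156. 358. 176.] [ 0.6684 -0.1811  0.0643]
ink_blue 0.56 [376. 151. 392. 169.] [ 0.6825 -0.2682  0.064 ]
ink_amber 0.59 [325. 133. 341. 154.] [ 0.7276 -0.1395  0.0635]
tube_rack 0.65 [ 55. 188. 150. 252.] [0.5444 0.4349 0.0744]
tube_rack 0.22 [361. 210. 384. 227.] [ 0.5366 -0.2294  0.0731]
end_stop 0.88 [231. 152. 311. 240.] [0.5943 0.0216 0.1022]
```

View pics/scene1.png

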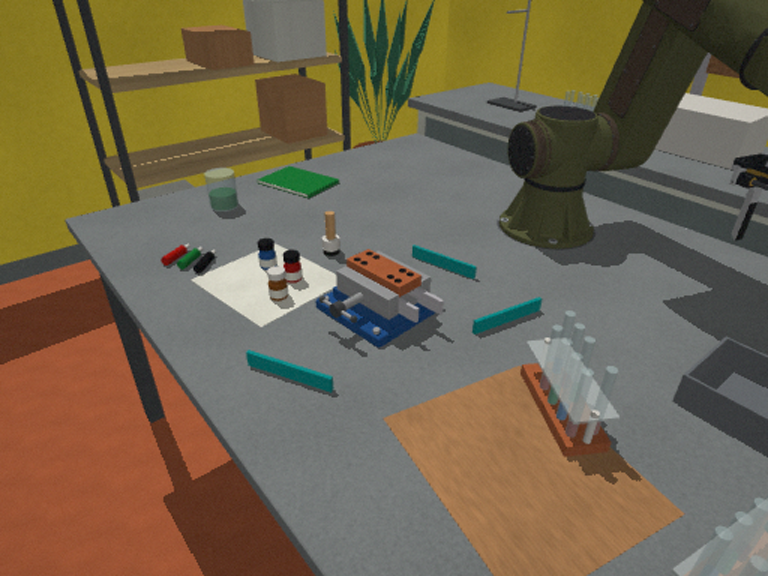

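View pics/top1.png

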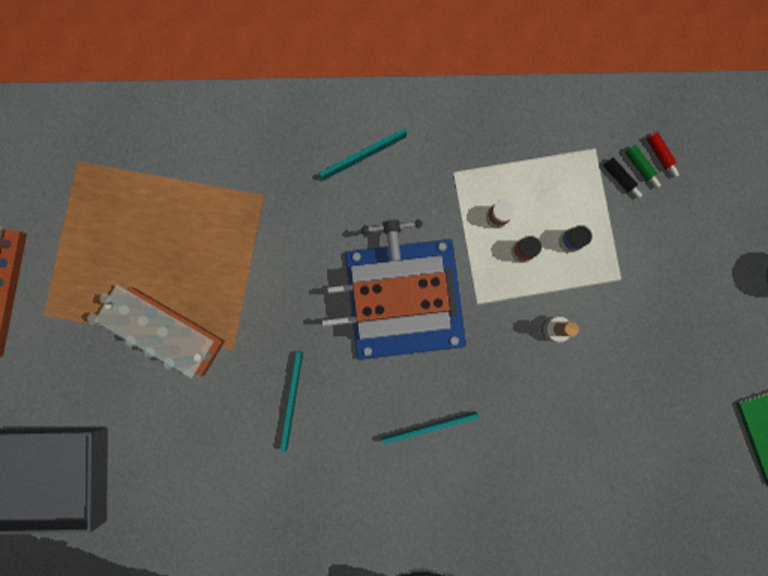

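Both views show the vise at top px (405,298 scaled), with screw on the +x side. The two bare strips stick out to the left (world +y), at about (330,290) and (325,322). Three turquoise strips lie loose on the bench; those are look-alikes, so I leave them. The tamper is at (560,328), right of the vise. Next I measure.

Run:
```python
from h import *
np.set_printoptions(precision=4,suppress=True)
for n in("top","scene"):
    p=dict(np.load(n+".npz")); w=cloud(p); im=p["img"].astype(int)
    brown=(im[...,0]>im[...,2]*1.8)&(im[...,0]>90)
    near=(abs(w[...,0]-.6)<.15)&(abs(w[...,1]-.02)<.14)
    m=near&brown&(w[...,2]>.085)&(w[...,2]<.13)
    print(n,m.sum(),"z",np.nanmedian(w[m][:,2]))
    r=cv2.minAreaRect((w[m][:,:2]*1000).astype(np.float32)); print("rack",r)
    # blue foot
    b=near&(im[...,2]>im[...,0]*2)&(w[...,2]<.04)&(w[...,2]>.008)
    print("foot z",np.nanmedian(w[b][:,2]),cv2.minAreaRect((w[b][:,:2]*1000).astype(np.float32)))
    # jaws: grey, z .08-.1
    sat=im.max(-1)-im.min(-1)
    j=near&(sat<30)&(w[...,2]>.08)&(w[...,2]<.1)
    print("jaw z",np.nanmedian(w[j][:,2]),cv2.minAreaRect((w[j][:,:2]*1000).astype(np.float32)))
    s=(abs(w[...,0]-.58)<.08)&(w[...,1]>.11)&(w[...,1]<.2)&(w[...,2]>.055)&(w[...,2]<.09)&(sat<40)
    q=w[s]
    for nm,qq in(("near",q[q[:,0]<.578]),("far",q[q[:,0]>=.578])):
        print(nm,len(qq),qq.min(0) if len(qq) else 0,qq.max(0) if len(qq) else 0,np.median(qq,0) if len(qq) else 0)
    t=(abs(w[...,0]-.535)<.04)&(abs(w[...,1]+.228)<.04)&(w[...,2]>.05)
    print("tamper handle",t.sum(),w[t].min(0),w[t].max(0),w[t].mean(0)); tt=t&(w[...,2]>.1); print(tt.sum(),w[tt].mean(0))
```

```text
top 1340 z 0.1044029611338688
rack ((591.1676025390625, 30.790966033935547), (61.93062973022461, 148.2985076904297), 5.734393119812012)
foot z 0.02069826458685072 ((592.289794921875, 20.821266174316406), (187.03492736816406, 187.9931182861328), 5.707602500915527)
jaw z 0.08876248877307231 ((592.1932373046875, 30.87432098388672), (119.77849578857422, 149.690673828125), 5.784094333648682)
near 69 [0.5496 0.1118 0.0607] [0.5611 0.1591 0.0775] [0.5545 0.1343 0.0743]
far 64 [0.6036 0.11   0.0566] [0.6366 0.1482 0.0882] [0.6084 0.1283 0.0738]
tamper handle 140 [ 0.5247 -0.2499  0.0509] [ 0.547  -0.2268  0.1093] [ 0.5354 -0.235   0.0936]
82 [ 0.5354 -0.2384  0.106 ]
scene 691 z 0.10404520332317878
rack ((592.8710327148438, 31.041152954101562), (64.7073745727539, 152.79579162597656), 5.062665939331055)
foot z 0.020827885322833084 ((613.8674926757812, 25.651878356933594), (151.12368774414062, 185.75941467285156), 5.651915550231934)
jaw z 0.0887414114640938 ((592.553466796875, 31.004112243652344), (122.28630065917969, 151.10675048828125), 5.749300479888916)
near 111 [0.5472 0.1103 0.055 ] [0.5617 0.1605 0.0766] [0.5571 0.1381 0.0682]
far 93 [0.6036 0.11   0.0552] [0.6463 0.1505 0.086 ] [0.6112 0.1287 0.0681]
tamper handle 105 [ 0.5223 -0.246   0.0503] [ 0.5485 -0.2259  0.1083] [ 0.5391 -0.2341  0.0806]
24 [ 0.5377 -0.2366  0.1048]
```

```bash
cat >> h.py <<'E'
from scipy.spatial.transform import Rotation as Ro
def rel(target,yaw=None,n=1,pose=None):
    """rows (dx,dy,dz,rz) bringing the tool to target in n rows"""
    o=telemetry.get_obs(); p=o["ee_pos"]; R=Ro.from_euler("xyz",o["eef_rot"])
    y=o["eef_rot"][2]; d=0 if yaw is None else -((yaw-y+np.pi)%(2*np.pi)-np.pi)
    print("t",o["time_s"],"pos",p.round(4),"rot",o["eef_rot"].round(4),"w",o["grip_width"],"F",o["force"].round(2))
    for i in range(n):
        s=R.inv().apply((np.array(target)-p)/n)*10
        print(np.append(s,d/n/(np.pi/2)).round(3))
        R=R*Ro.from_rotvec([0,0,d/n])
E
python3 -c "
from h import *
rel([.577,.185,.222],np.deg2rad(95.74),12)"
```

```text
t 1.1 pos [0.1588 0.5266 0.2224] rot [ 3.1416 -0.      2.8488] w 0.09414086335946753 F [-0.58 -0.57 -0.18]
[-0.416 -0.172  0.     0.062]
[-0.431 -0.13   0.     0.062]
[-0.441 -0.088  0.     0.062]
[-0.448 -0.044  0.     0.062]
[-0.45   0.     0.     0.062]
[-0.448  0.044  0.     0.062]
[-0.441  0.088  0.     0.062]
[-0.431  0.131  0.     0.062]
[-0.416  0.172  0.     0.062]
[-0.397  0.212  0.     0.062]
[-0.374  0.25   0.     0.062]
[-0.348  0.286  0.     0.062]
```

step_arm(
  plan=[
    {"dx": -0.416,"dy": -0.172,"rz": 0.062,"claw": 0.57},
    {"dx": -0.43,"dy": -0.13,"rz": 0.062,"claw": 0.57},
    {"dx": -0.44,"dy": -0.09,"rz": 0.062,"claw": 0.57},
    {"dx": -0.45,"dy": -0.044,"rz": 0.062,"claw": 0.57},
    {"dx": -0.45,"dy": 0,"rz": 0.062,"claw": 0.57},
    {"dx": -0.45,"dy": 0.044,"rz": 0.062,"claw": 0.57},
    {"dx": -0.44,"dy": 0.09,"rz": 0.062,"claw": 0.57},
    {"dx": -0.43,"dy": 0.13,"rz": 0.062,"claw": 0.57},
    {"dx": -0.416,"dy": 0.172,"rz": 0.062,"claw": 0.57},
    {"dx": -0.4,"dy": 0.21,"rz": 0.062,"claw": 0.57},
  ],
  grip_force=20,
)

```text
$.plan[0]: bad value
```

step_arm(
  plan=[
    {"dx": -0.374,"dy": 0.25,"rz": 0.062,"claw": 0.57},
    {"dx": -0.35,"dy": 0.286,"rz": 0.062,"claw": 0.57},
    {"claw": 0.57},
    {"claw": 0.57},
  ],
)

```text
$.plan[0]: bad value
```

```bash
python3 -c "
from h import *
rel([.577,.185,.222],np.deg2rad(95.74))
p=viewer.camera('wrist'); save(p,'w1.png',s=1.5); print(p['tool_from_camera'].round(3),p['fx'],p['cx'],p['cy'])
np.savez('w1.npz',**{k:p[k] for k in p})
"
```

```text
t 1.1 pos [0.1588 0.5266 0.2224] rot [ 3.1416 -0.      2.8488] w 0.09414086335946753 F [-0.58 -0.57 -0.18]
[-4.990e+00 -2.063e+00  4.000e-03  7.500e-01]
[[-0.    -0.972 -0.234  0.067]
 [ 1.     0.    -0.001  0.   ]
 [ 0.001 -0.234  0.972 -0.164]
 [ 0.     0.     0.     1.   ]] 297.3186396354542 252.62523666487982 192.03949433041134
```

View pics/w1.png

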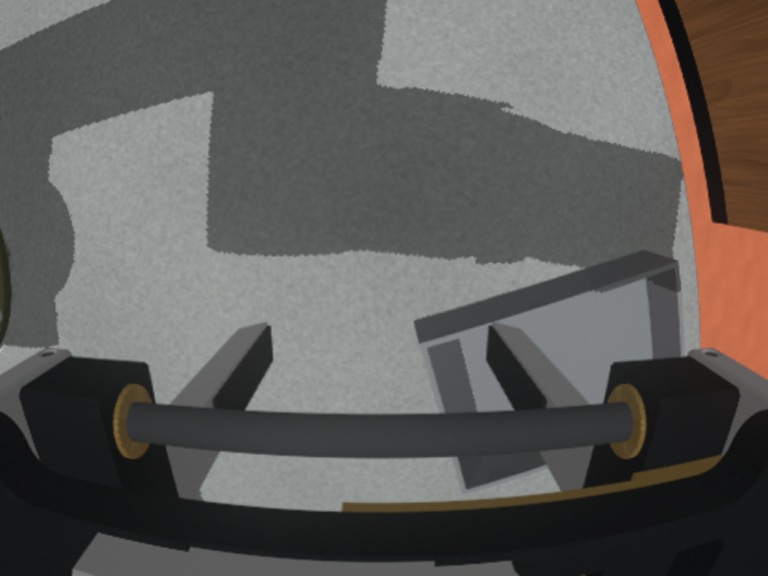

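The move was refused, probably because rows need every key. The picture only shows the open fingers over the grey tray at (550,370).

step_arm(
  plan=[
    {"dx": -0.416,"dy": -0.172,"dz": 0,"rx": 0,"ry": 0,"rz": 0.062,"claw": 0.57},
    {"dx": -0.43,"dy": -0.13,"dz": 0,"rx": 0,"ry": 0,"rz": 0.062,"claw": 0.57},
    {"dx": -0.44,"dy": -0.09,"dz": 0,"rx": 0,"ry": 0,"rz": 0.062,"claw": 0.57},
    {"dx": -0.45,"dy": -0.044,"dz": 0,"rx": 0,"ry": 0,"rz": 0.062,"claw": 0.57},
    {"dx": -0.45,"dy": 0,"dz": 0,"rx": 0,"ry": 0,"rz": 0.062,"claw": 0.57},
    {"dx": -0.45,"dy": 0.044,"dz": 0,"rx": 0,"ry": 0,"rz": 0.062,"claw": 0.57},
    {"dx": -0.44,"dy": 0.09,"dz": 0,"rx": 0,"ry": 0,"rz": 0.062,"claw": 0.57},
    {"dx": -0.43,"dy": 0.13,"dz": 0,"rx": 0,"ry": 0,"rz": 0.062,"claw": 0.57},
    {"dx": -0.416,"dy": 0.172,"dz": 0,"rx": 0,"ry": 0,"rz": 0.062,"claw": 0.57},
    {"dx": -0.4,"dy": 0.21,"dz": 0,"rx": 0,"ry": 0,"rz": 0.062,"claw": 0.57},
  ],
  grip_force=20,
)

```text
time_s: 2.15
ee_pos: [0.5094, 0.241, 0.2226]
eef_rot: [3.141, -0.0, 1.871]
force: [0.5, 0.4, 0.8]
grip_width: 0.0399
grip_force: 0.0
```

step_arm(
  plan=[
    {"dx": -0.374,"dy": 0.25,"dz": 0,"rx": 0,"ry": 0,"rz": 0.062,"claw": 0.57},
    {"dx": -0.35,"dy": 0.286,"dz": 0,"rx": 0,"ry": 0,"rz": 0.062,"claw": 0.57},
    {"dx": 0,"dy": 0,"dz": 0,"rx": 0,"ry": 0,"rz": 0,"claw": 0.57},
    {"dx": 0,"dy": 0,"dz": 0,"rx": 0,"ry": 0,"rz": 0,"claw": 0.57},
  ],
)

```text
time_s: 2.55
ee_pos: [0.5785, 0.1853, 0.2219]
eef_rot: [-3.141, 0.0, 1.679]
force: [-0.5, 0.3, -0.6]
grip_width: 0.0405
grip_force: 0.0
```

```bash
python3 -c "
from h import *
rel([.577,.185,.222],np.deg2rad(95.74))
"
```

```text
t 2.55 pos [0.5785 0.1853 0.2219] rot [-3.1407  0.      1.6793] w 0.040497573132652426 F [-0.48  0.27 -0.58]
[-0.002 -0.016 -0.001  0.005]
```

step_arm(
  plan=[
    {"dx": 0,"dy": -0.016,"dz": 0.4,"rx": 0,"ry": 0,"rz": 0.005,"claw": 0.57},
    {"dx": 0,"dy": 0,"dz": 0.4,"rx": 0,"ry": 0,"rz": 0,"claw": 0.57},
    {"dx": 0,"dy": 0,"dz": 0.4,"rx": 0,"ry": 0,"rz": 0,"claw": 0.57},
    {"dx": 0,"dy": 0,"dz": 0.33,"rx": 0,"ry": 0,"rz": 0,"claw": 0.57},
    {"dx": 0,"dy": 0,"dz": 0,"rx": 0,"ry": 0,"rz": 0,"claw": 0.57},
  ],
)

```text
time_s: 3.05
ee_pos: [0.5739, 0.1862, 0.0656]
eef_rot: [-3.134, 0.001, 1.674]
force: [-0.4, 0.5, -0.4]
grip_width: 0.0405
grip_force: 0.0
```

```bash
python3 -c "
from h import *
V=np.array([.5922,.0309]);a=np.deg2rad(5.74)
o=telemetry.get_obs();d=o['ee_pos'][:2]-V
print('vise xy',d@[np.cos(a),np.sin(a)],d@[-np.sin(a),np.cos(a)],o['ee_pos'],o['force'])
p=viewer.camera('wrist'); save(p,'w2.png',s=1.5)
"
```

```text
vise xy -0.00271958049809202 0.15639736350180852 [0.57385207 0.18624119 0.06558943] [-0.38310335  0.54017145 -0.38455786]
```

View pics/w2.png

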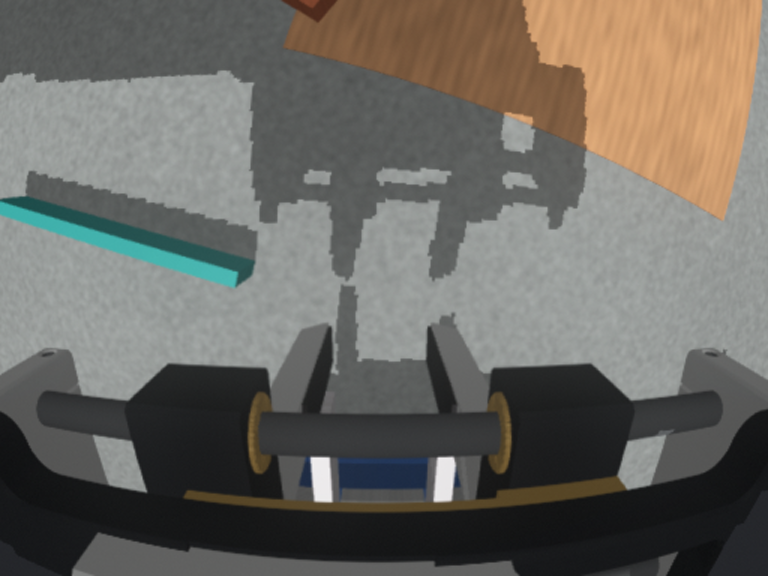

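Fingers at about (318) and (445) line up with the two white strips at (321,480) and (443,480). They are the bare aluminium ones; the turquoise strip at left is left alone.

step_arm(
  plan=[
    {"dx": -0.08,"dy": 0.024,"dz": 0,"rx": 0,"ry": 0,"rz": 0.002,"claw": 0.57},
    {"dx": -0.06,"dy": 0,"dz": 0,"rx": 0,"ry": 0,"rz": 0,"claw": 0.57},
    {"dx": -0.06,"dy": 0,"dz": 0,"rx": 0,"ry": 0,"rz": 0,"claw": 0.57},
    {"dx": -0.06,"dy": 0,"dz": 0,"rx": 0,"ry": 0,"rz": 0,"claw": 0.57},
    {"dx": -0.06,"dy": 0,"dz": 0,"rx": 0,"ry": 0,"rz": 0,"claw": 0.57},
    {"dx": -0.06,"dy": 0,"dz": 0,"rx": 0,"ry": 0,"rz": 0,"claw": 0.57},
    {"dx": -0.06,"dy": 0,"dz": 0,"rx": 0,"ry": 0,"rz": 0,"claw": 0.57},
  ],
)

```text
time_s: 3.8
ee_pos: [0.5837, 0.142, 0.0698]
eef_rot: [3.141, -0.001, 1.669]
force: [-1.1, 4.9, 4.2]
grip_width: 0.0403
grip_force: 2.6
```

step_arm(
  plan=[
    {"dx": -0.03,"dy": 0,"dz": 0,"rx": 0,"ry": 0,"rz": 0,"claw": 0.57},
    {"dx": -0.03,"dy": 0,"dz": 0,"rx": 0,"ry": 0,"rz": 0,"claw": 0.57},
    {"dx": -0.03,"dy": 0,"dz": 0,"rx": 0,"ry": 0,"rz": 0,"claw": 0.57},
  ],
)

```text
time_s: 4.1
ee_pos: [0.5845, 0.1333, 0.0698]
eef_rot: [3.141, -0.0, 1.669]
force: [-0.8, 5.1, 5.2]
grip_width: 0.0406
grip_force: 2.8
```

step_arm(
  plan=[
    {"dx": -0.02,"dy": 0,"dz": 0,"rx": 0,"ry": 0,"rz": 0,"claw": 0.57},
    {"dx": -0.02,"dy": 0,"dz": 0,"rx": 0,"ry": 0,"rz": 0,"claw": 0.57},
  ],
)

```text
time_s: 4.3
ee_pos: [0.5849, 0.1293, 0.0697]
eef_rot: [3.141, -0.0, 1.669]
force: [-0.7, 4.8, 3.6]
grip_width: 0.0402
grip_force: 2.6
```

step_arm(
  plan=[
    {"dx": -0.01,"dy": 0,"dz": 0,"rx": 0,"ry": 0,"rz": 0,"claw": 0.57},
    {"dx": -0.01,"dy": 0,"dz": 0,"rx": 0,"ry": 0,"rz": 0,"claw": 0.57},
  ],
)

```text
time_s: 4.5
ee_pos: [0.585, 0.1279, 0.0696]
eef_rot: [3.141, -0.001, 1.669]
force: [-0.7, 14.4, 4.5]
grip_width: 0.0404
grip_force: 7.0
```

step_arm(
  plan=[
    {"dx": -0.01,"dy": 0,"dz": 0,"rx": 0,"ry": 0,"rz": 0,"claw": 0.57},
    {"dx": 0,"dy": 0,"dz": 0,"rx": 0,"ry": 0,"rz": 0,"claw": 0.57},
  ],
)

```text
time_s: 4.7
ee_pos: [0.585, 0.1279, 0.0697]
eef_rot: [3.141, -0.003, 1.67]
force: [-0.6, 15.9, 2.7]
grip_width: 0.0406
grip_force: 7.8
```

```bash
python3 -c "
from h import *
print(telemetry.get_obs()['moment'],telemetry.get_obs()['tau'])"
```

```text
[2.82306981 0.27101721 0.03855741] [-9.51503098e+00 -6.09472132e+01 -2.87712693e+01 -3.33264090e+00
  3.22313597e-01  1.57531898e-02]
```

step_arm(
  plan=[
    {"dx": 0.2,"dy": 0,"dz": 0,"rx": 0,"ry": 0,"rz": 0,"claw": 0.57},
    {"dx": 0.1,"dy": 0,"dz": -0.4,"rx": 0,"ry": 0,"rz": 0,"claw": 0.3},
    {"dx": 0,"dy": 0,"dz": -0.5,"rx": 0,"ry": 0,"rz": 0,"claw": 0.3},
    {"dx": 0,"dy": 0,"dz": -0.5,"rx": 0,"ry": 0,"rz": 0,"claw": 0.3},
    {"dx": 0,"dy": 0,"dz": 0,"rx": 0,"ry": 0,"rz": 0,"claw": 0.3},
  ],
)

```text
time_s: 5.2
ee_pos: [0.5841, 0.1561, 0.2164]
eef_rot: [3.131, -0.0, 1.669]
force: [0.4, 1.2, -1.3]
grip_width: 0.0651
grip_force: 0.0
```

Run:
```python
from h import *
V=np.array([.5922,.0309]);a=np.deg2rad(5.74)
X=np.array([np.cos(a),np.sin(a)]);Y=np.array([-np.sin(a),np.cos(a)])
for n in("scene","top"):
    p=viewer.camera(n); w=cloud(p); d=w[...,:2]-V; vx=d@X; vy=d@Y
    for s in(-1,1):
        m=(abs(vx-s*.0265)<.008)&(vy>.078)&(vy<.16)&(w[...,2]>.05)&(w[...,2]<.08)
        print(n,s,m.sum(),vy[m].max() if m.any() else 0)
    m=(abs(vx)<.03)&(abs(vy)<.02); print("rack z",np.nanmedian(w[m][:,2]))
rel([.5365,-.2375,.20],np.deg2rad(90),10)
```

```text
scene -1 38 0.08951098211636827
scene 1 39 0.09001436980592747
rack z 0.10436395248557599
top -1 7 0.08204569394829432
top 1 3 0.08006017285948523
rack z 0.10447459391939076
t 5.3 pos [0.5822 0.1557 0.2098] rot [3.1405e+00 6.0000e-04 1.6689e+00] w 0.065764743730402 F [-0.65  0.62 -0.93]
[-0.387 -0.084  0.01   0.006]
[-0.388 -0.08   0.01   0.006]
[-0.388 -0.076  0.01   0.006]
[-0.389 -0.073  0.01   0.006]
[-0.39  -0.069  0.01   0.006]
[-0.39  -0.065  0.01   0.006]
[-0.391 -0.061  0.01   0.006]
[-0.392 -0.057  0.01   0.006]
[-0.392 -0.053  0.01   0.006]
[-0.393 -0.05   0.01   0.006]
```

step_arm(
  plan=[
    {"dx": -0.388,"dy": -0.084,"dz": 0.01,"rx": 0,"ry": 0,"rz": 0.006,"claw": 0.1},
    {"dx": -0.388,"dy": -0.08,"dz": 0.01,"rx": 0,"ry": 0,"rz": 0.006,"claw": 0.1},
    {"dx": -0.388,"dy": -0.076,"dz": 0.01,"rx": 0,"ry": 0,"rz": 0.006,"claw": 0.1},
    {"dx": -0.388,"dy": -0.073,"dz": 0.01,"rx": 0,"ry": 0,"rz": 0.006,"claw": 0.1},
    {"dx": -0.39,"dy": -0.07,"dz": 0.01,"rx": 0,"ry": 0,"rz": 0.006,"claw": 0.1},
    {"dx": -0.39,"dy": -0.065,"dz": 0.01,"rx": 0,"ry": 0,"rz": 0.006,"claw": 0.1},
    {"dx": -0.39,"dy": -0.06,"dz": 0.01,"rx": 0,"ry": 0,"rz": 0.006,"claw": 0.1},
    {"dx": -0.39,"dy": -0.057,"dz": 0.01,"rx": 0,"ry": 0,"rz": 0.006,"claw": 0.1},
    {"dx": -0.39,"dy": -0.053,"dz": 0.01,"rx": 0,"ry": 0,"rz": 0.006,"claw": 0.1},
    {"dx": -0.39,"dy": -0.05,"dz": 0.01,"rx": 0,"ry": 0,"rz": 0.006,"claw": 0.1},
  ],
)

```text
time_s: 6.3
ee_pos: [0.5359, -0.2379, 0.1972]
eef_rot: [-3.138, -0.001, 1.574]
force: [-0.1, -0.6, 0.7]
grip_width: 0.0847
grip_force: 0.0
```

step_arm(
  plan=[
    {"dx": 0,"dy": 0,"dz": 0,"rx": 0,"ry": 0,"rz": 0,"claw": 0.1},
    {"dx": 0,"dy": 0,"dz": 0,"rx": 0,"ry": 0,"rz": 0,"claw": 0.1},
    {"dx": 0,"dy": 0,"dz": 0,"rx": 0,"ry": 0,"rz": 0,"claw": 0.1},
  ],
)

```text
time_s: 6.6
ee_pos: [0.537, -0.2355, 0.1984]
eef_rot: [-3.14, -0.001, 1.576]
force: [-0.3, 0.1, -0.8]
grip_width: 0.0844
grip_force: 0.0
```

Run:
```python
from h import *
o=telemetry.get_obs(); p=viewer.camera("wrist"); save(p,"w3.png",s=1.5)
# wrist cloud (equidistant fisheye)
v,u=np.mgrid[:384,:512]; a=(u-p["cx"])/p["fx"]; b=(v-p["cy"])/p["fy"]; th=np.hypot(a,b)
z=p["z_map"]; k=np.where(th>0,np.tan(th)/np.maximum(th,1e-9),1)
c=np.stack([a*k*z,b*k*z,z],-1); T=p["tool_from_camera"]
w=Ro.from_euler("xyz",o["eef_rot"]).apply((c.reshape(-1,3)@T[:3,:3].T+T[:3,3]))+o["ee_pos"]; w=w.reshape(384,512,3)
m=(z>0)&(abs(w[...,0]-.5365)<.035)&(abs(w[...,1]+.2375)<.035)&(w[...,2]<.115)&(w[...,2]>.02)
for lo,hi in((.1,.115),(.045,.098),(.034,.044),(.02,.034)):
    q=w[m&(w[...,2]>lo)&(w[...,2]<hi)]
    if len(q): print(lo,len(q),q.mean(0).round(4),q.min(0).round(4),q.max(0).round(4))
rel([.5365,-.2375,.061],o["eef_rot"][2])
```

```text
0.1 522 [ 0.535  -0.2404  0.1072] [ 0.5233 -0.2519  0.1001] [ 0.5458 -0.2302  0.1093]
0.045 240 [ 0.5352 -0.2326  0.0732] [ 0.5234 -0.2389  0.0451] [ 0.5465 -0.2301  0.0979]
0.034 607 [ 0.5352 -0.2346  0.0414] [ 0.5143 -0.2573  0.0341] [ 0.5555 -0.2204  0.0439]
0.02 57 [ 0.5367 -0.2236  0.0275] [ 0.5169 -0.2365  0.0203] [ 0.5561 -0.2202  0.0337]
t 6.65 pos [ 0.5372 -0.2353  0.1988] rot [-3.1405e+00 -5.0000e-04  1.5761e+00] w 0.08500244449117497 F [0.38 0.4  0.49]
[-0.023 -0.005  1.378  0.   ]
```

View pics/w3.png

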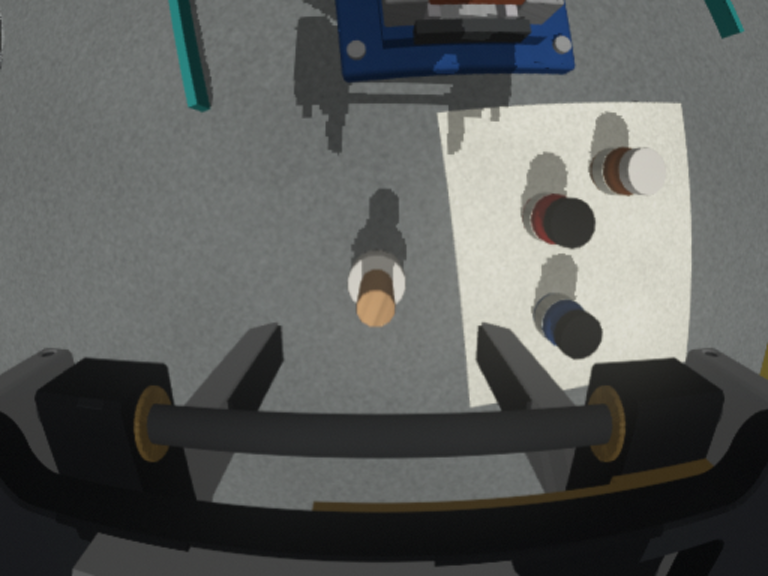

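Picture: the tamper stands upright with its handle top at (376,308), nearly centred between the fingers; the jars at (570,220), (577,330) and (645,170) are clear.

step_arm(
  plan=[
    {"dx": -0.05,"dy": -0.02,"dz": 0.3,"rx": 0,"ry": 0,"rz": 0,"claw": 0.1},
    {"dx": 0,"dy": 0,"dz": 0.35,"rx": 0,"ry": 0,"rz": 0,"claw": 0.1},
    {"dx": 0,"dy": 0,"dz": 0.35,"rx": 0,"ry": 0,"rz": 0,"claw": 0.1},
    {"dx": 0,"dy": 0,"dz": 0.25,"rx": 0,"ry": 0,"rz": 0,"claw": 0.1},
    {"dx": 0,"dy": 0,"dz": 0.12,"rx": 0,"ry": 0,"rz": 0,"claw": 0.1},
    {"dx": 0,"dy": 0,"dz": 0,"rx": 0,"ry": 0,"rz": 0,"claw": 0.1},
    {"dx": 0,"dy": 0,"dz": 0,"rx": 0,"ry": 0,"rz": 0,"claw": 0.1},
  ],
)

```text
time_s: 7.35
ee_pos: [0.5358, -0.2412, 0.0636]
eef_rot: [3.14, 0.001, 1.576]
force: [0.9, -0.7, 1.2]
grip_width: 0.0844
grip_force: 0.0
```

```bash
python3 -c "
from h import *
rel([.535,-.240,.0595])"
```

```text
t 7.35 pos [ 0.5358 -0.2412  0.0636] rot [3.1404e+00 7.0000e-04 1.5756e+00] w 0.08437409144009539 F [ 0.86 -0.74  1.17]
[ 0.012 -0.008  0.041  0.   ]
```

step_arm(
  plan=[
    {"dx": 0.01,"dy": -0.005,"dz": 0.03,"rx": 0,"ry": 0,"rz": 0,"claw": 0.5},
    {"dx": 0,"dy": 0,"dz": 0,"rx": 0,"ry": 0,"rz": 0,"claw": 0.8},
    {"dx": 0,"dy": 0,"dz": 0,"rx": 0,"ry": 0,"rz": 0,"claw": 1},
    {"dx": 0,"dy": 0,"dz": 0,"rx": 0,"ry": 0,"rz": 0,"claw": 1},
    {"dx": 0,"dy": 0,"dz": 0,"rx": 0,"ry": 0,"rz": 0,"claw": 1},
    {"dx": 0,"dy": 0,"dz": 0,"rx": 0,"ry": 0,"rz": 0,"claw": 1},
    {"dx": 0,"dy": 0,"dz": 0,"rx": 0,"ry": 0,"rz": 0,"claw": 1},
  ],
  grip_force=40,
)

```text
time_s: 8.05
ee_pos: [0.5347, -0.2404, 0.0595]
eef_rot: [-3.142, 0.0, 1.575]
force: [0.4, 0.2, 0.2]
grip_width: 0.0319
grip_force: 0.0
```

```bash
python3 -c "
from h import *
rel([.535,-.240,.0595])"
```

```text
t 8.05 pos [ 0.5347 -0.2404  0.0595] rot [-3.1416  0.      1.5749] w 0.031946740468780495 F [0.36 0.16 0.18]
[ 0.004  0.003 -0.     0.   ]
```

step_arm(
  plan=[
    {"dx": 0,"dy": 0,"dz": 0,"rx": 0,"ry": 0,"rz": 0,"claw": 1},
    {"dx": 0,"dy": 0,"dz": 0,"rx": 0,"ry": 0,"rz": 0,"claw": 1},
    {"dx": 0,"dy": 0,"dz": 0,"rx": 0,"ry": 0,"rz": 0,"claw": 1},
    {"dx": 0,"dy": 0,"dz": 0,"rx": 0,"ry": 0,"rz": 0,"claw": 1},
  ],
)

```text
time_s: 8.45
ee_pos: [0.5347, -0.2404, 0.0594]
eef_rot: [-3.142, 0.0, 1.575]
force: [-0.4, -0.0, -0.3]
grip_width: 0.0236
grip_force: 40.0
```

step_arm(
  plan=[
    {"dx": 0,"dy": 0,"dz": -0.2,"rx": 0,"ry": 0,"rz": 0,"claw": 1},
    {"dx": 0,"dy": 0,"dz": -0.3,"rx": 0,"ry": 0,"rz": 0,"claw": 1},
    {"dx": 0,"dy": 0,"dz": -0.4,"rx": 0,"ry": 0,"rz": 0,"claw": 1},
    {"dx": 0,"dy": 0,"dz": -0.3,"rx": 0,"ry": 0,"rz": 0,"claw": 1},
    {"dx": 0,"dy": 0,"dz": 0,"rx": 0,"ry": 0,"rz": 0,"claw": 1},
    {"dx": 0,"dy": 0,"dz": 0,"rx": 0,"ry": 0,"rz": 0,"claw": 1},
  ],
)

```text
time_s: 9.05
ee_pos: [0.5345, -0.2403, 0.1788]
eef_rot: [-3.141, -0.0, 1.575]
force: [-0.7, -0.1, -2.8]
grip_width: 0.0235
grip_force: 40.0
```

```bash
python3 -c "
from h import *
# tap spot = vise centre
rel([.5922,.0309,.185],np.deg2rad(95.7),8)"
```

```text
t 9.05 pos [ 0.5345 -0.2403  0.1788] rot [-3.1412e+00 -2.0000e-04  1.5748e+00] w 0.023535381345126817 F [-0.73 -0.12 -2.84]
[ 0.339  0.074 -0.008 -0.008]
[ 0.338  0.078 -0.008 -0.008]
[ 0.337  0.082 -0.008 -0.008]
[ 0.336  0.086 -0.008 -0.008]
[ 0.335  0.09  -0.008 -0.008]
[ 0.334  0.094 -0.008 -0.008]
[ 0.333  0.098 -0.008 -0.008]
[ 0.331  0.102 -0.008 -0.008]
```

step_arm(
  plan=[
    {"dx": 0.34,"dy": 0.074,"dz": -0.012,"rx": 0,"ry": 0,"rz": -0.008,"claw": 1},
    {"dx": 0.338,"dy": 0.078,"dz": -0.012,"rx": 0,"ry": 0,"rz": -0.008,"claw": 1},
    {"dx": 0.337,"dy": 0.082,"dz": -0.012,"rx": 0,"ry": 0,"rz": -0.008,"claw": 1},
    {"dx": 0.336,"dy": 0.086,"dz": -0.012,"rx": 0,"ry": 0,"rz": -0.008,"claw": 1},
    {"dx": 0.335,"dy": 0.09,"dz": -0.012,"rx": 0,"ry": 0,"rz": -0.008,"claw": 1},
    {"dx": 0.334,"dy": 0.094,"dz": -0.012,"rx": 0,"ry": 0,"rz": -0.008,"claw": 1},
    {"dx": 0.333,"dy": 0.098,"dz": -0.012,"rx": 0,"ry": 0,"rz": -0.008,"claw": 1},
    {"dx": 0.331,"dy": 0.102,"dz": -0.012,"rx": 0,"ry": 0,"rz": -0.008,"claw": 1},
    {"dx": 0,"dy": 0,"dz": 0,"rx": 0,"ry": 0,"rz": 0,"claw": 1},
    {"dx": 0,"dy": 0,"dz": 0,"rx": 0,"ry": 0,"rz": 0,"claw": 1},
  ],
)

```text
time_s: 10.05
ee_pos: [0.5915, 0.0316, 0.1871]
eef_rot: [-3.139, -0.0, 1.677]
force: [-0.4, -0.8, -2.8]
grip_width: 0.0232
grip_force: 40.0
```

step_arm(
  plan=[
    {"dx": 0,"dy": 0,"dz": 0,"rx": 0,"ry": 0,"rz": 0,"claw": 1},
    {"dx": 0,"dy": 0,"dz": 0,"rx": 0,"ry": 0,"rz": 0,"claw": 1},
  ],
)

```text
time_s: 10.25
ee_pos: [0.5919, 0.0302, 0.1885]
eef_rot: [-3.141, -0.0, 1.674]
force: [0.0, 1.3, -2.2]
grip_width: 0.0237
grip_force: 40.0
```

```bash
python3 -c "
from h import *
rel([.5922,.0309,.1685],np.deg2rad(95.7))
p=viewer.camera('scene'); save(p,'s2.png',(190,100,330,240),4)"
```

```text
t 10.25 pos [0.5919 0.0302 0.1885] rot [-3.1407 -0.      1.674 ] w 0.02366619378898912 F [ 0.    1.26 -2.15]
[0.007 0.004 0.2   0.002]
```

View pics/s2.png

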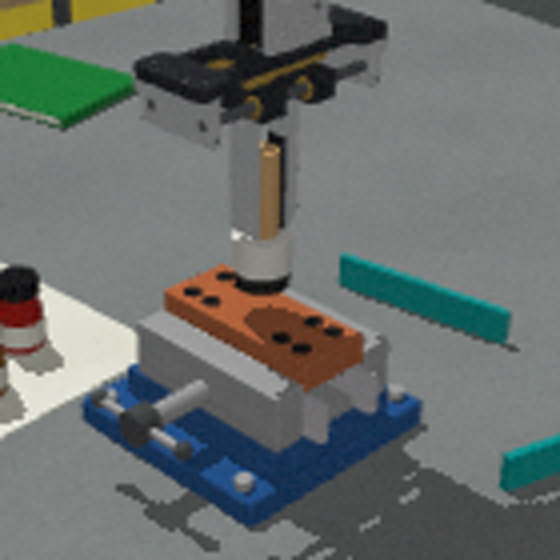

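The tamper is held upright above the plain middle of the rack base (crop px 262,290).

step_arm(
  plan=[
    {"dx": 0.005,"dy": 0,"dz": 0.1,"rx": 0,"ry": 0,"rz": 0,"claw": 1},
    {"dx": 0,"dy": 0,"dz": 0.08,"rx": 0,"ry": 0,"rz": 0,"claw": 1},
    {"dx": 0,"dy": 0,"dz": 0.02,"rx": 0,"ry": 0,"rz": 0,"claw": 1},
    {"dx": 0,"dy": 0,"dz": 0.01,"rx": 0,"ry": 0,"rz": 0,"claw": 1},
    {"dx": 0,"dy": 0,"dz": 0,"rx": 0,"ry": 0,"rz": 0,"claw": 1},
    {"dx": 0,"dy": 0,"dz": 0,"rx": 0,"ry": 0,"rz": 0,"claw": 1},
  ],
)

```text
time_s: 10.9
ee_pos: [0.5922, 0.0317, 0.1683]
eef_rot: [3.141, 0.0, 1.675]
force: [-0.1, 0.5, -2.3]
grip_width: 0.0235
grip_force: 40.0
```

step_arm(
  plan=[
    {"dx": 0,"dy": 0,"dz": 0.01,"rx": 0,"ry": 0,"rz": 0,"claw": 1},
    {"dx": 0,"dy": 0,"dz": 0.01,"rx": 0,"ry": 0,"rz": 0,"claw": 1},
    {"dx": 0,"dy": 0,"dz": 0.01,"rx": 0,"ry": 0,"rz": 0,"claw": 1},
  ],
)

```text
time_s: 11.2
ee_pos: [0.5921, 0.0317, 0.165]
eef_rot: [3.141, 0.0, 1.675]
force: [1.1, 0.0, -1.4]
grip_width: 0.024
grip_force: 40.0
```

step_arm(
  plan=[
    {"dx": 0,"dy": 0,"dz": 0.01,"rx": 0,"ry": 0,"rz": 0,"claw": 1},
    {"dx": 0,"dy": 0,"dz": 0.01,"rx": 0,"ry": 0,"rz": 0,"claw": 1},
  ],
)

```text
time_s: 11.4
ee_pos: [0.5921, 0.0317, 0.163]
eef_rot: [3.142, 0.0, 1.675]
force: [-1.4, 0.1, 1.3]
grip_width: 0.0235
grip_force: 40.0
```

step_arm(
  plan=[
    {"dx": 0,"dy": 0,"dz": 0.01,"rx": 0,"ry": 0,"rz": 0,"claw": 1},
    {"dx": 0,"dy": 0,"dz": 0.01,"rx": 0,"ry": 0,"rz": 0,"claw": 1},
  ],
)

```text
time_s: 11.6
ee_pos: [0.5921, 0.0317, 0.1615]
eef_rot: [3.141, 0.0, 1.675]
force: [-2.8, -0.1, 4.4]
grip_width: 0.0237
grip_force: 40.0
```

step_arm(
  plan=[
    {"dx": 0,"dy": 0,"dz": 0.01,"rx": 0,"ry": 0,"rz": 0,"claw": 1},
    {"dx": 0,"dy": 0,"dz": 0.01,"rx": 0,"ry": 0,"rz": 0,"claw": 1},
  ],
)

```text
time_s: 11.8
ee_pos: [0.5921, 0.0317, 0.1592]
eef_rot: [3.141, 0.0, 1.675]
force: [-2.3, -0.3, 3.9]
grip_width: 0.0235
grip_force: 40.0
```

step_arm(
  plan=[
    {"dx": 0,"dy": 0,"dz": 0.005,"rx": 0,"ry": 0,"rz": 0,"claw": 1},
    {"dx": 0,"dy": 0,"dz": 0.005,"rx": 0,"ry": 0,"rz": 0,"claw": 1},
  ],
)

```text
time_s: 12.0
ee_pos: [0.5921, 0.0317, 0.1581]
eef_rot: [3.141, 0.0, 1.675]
force: [-2.3, -0.1, 4.5]
grip_width: 0.0237
grip_force: 40.0
```

step_arm(
  plan=[
    {"dx": 0,"dy": 0,"dz": 0.005,"rx": 0,"ry": 0,"rz": 0,"claw": 1},
    {"dx": 0,"dy": 0,"dz": 0.005,"rx": 0,"ry": 0,"rz": 0,"claw": 1},
  ],
)

```text
time_s: 12.2
ee_pos: [0.5922, 0.0317, 0.1571]
eef_rot: [3.141, -0.0, 1.675]
force: [-1.5, -0.0, 4.7]
grip_width: 0.0234
grip_force: 40.0
```

step_arm(
  plan=[
    {"dx": 0,"dy": 0,"dz": 0.005,"rx": 0,"ry": 0,"rz": 0,"claw": 1},
    {"dx": 0,"dy": 0,"dz": 0,"rx": 0,"ry": 0,"rz": 0,"claw": 1},
  ],
)

```text
time_s: 12.4
ee_pos: [0.5921, 0.0317, 0.1565]
eef_rot: [3.142, 0.0, 1.675]
force: [-1.4, 1.2, 3.4]
grip_width: 0.024
grip_force: 40.0
```

step_arm(
  plan=[
    {"dx": 0,"dy": 0,"dz": 0.004,"rx": 0,"ry": 0,"rz": 0,"claw": 1},
    {"dx": 0,"dy": 0,"dz": 0,"rx": 0,"ry": 0,"rz": 0,"claw": 1},
  ],
)

```text
time_s: 12.6
ee_pos: [0.5922, 0.0317, 0.1563]
eef_rot: [3.141, 0.0, 1.675]
force: [-2.2, 0.3, 6.0]
grip_width: 0.0233
grip_force: 40.0
```

step_arm(
  plan=[
    {"dx": 0,"dy": 0,"dz": 0.004,"rx": 0,"ry": 0,"rz": 0,"claw": 1},
    {"dx": 0,"dy": 0,"dz": 0,"rx": 0,"ry": 0,"rz": 0,"claw": 1},
  ],
)

```text
time_s: 12.8
ee_pos: [0.5922, 0.0317, 0.1562]
eef_rot: [3.141, 0.0, 1.675]
force: [-3.2, 0.3, 8.4]
grip_width: 0.0235
grip_force: 40.0
```

step_arm(
  plan=[
    {"dx": 0,"dy": 0,"dz": 0.004,"rx": 0,"ry": 0,"rz": 0,"claw": 1},
    {"dx": 0,"dy": 0,"dz": 0,"rx": 0,"ry": 0,"rz": 0,"claw": 1},
  ],
)

```text
time_s: 13.0
ee_pos: [0.5922, 0.0317, 0.156]
eef_rot: [3.141, 0.0, 1.675]
force: [-4.2, 0.0, 10.3]
grip_width: 0.0238
grip_force: 40.0
```

step_arm(
  plan=[
    {"dx": 0,"dy": 0,"dz": 0.003,"rx": 0,"ry": 0,"rz": 0,"claw": 1},
    {"dx": 0,"dy": 0,"dz": 0,"rx": 0,"ry": 0,"rz": 0,"claw": 1},
  ],
)

```text
time_s: 13.2
ee_pos: [0.5922, 0.0317, 0.1559]
eef_rot: [3.141, 0.0, 1.675]
force: [-5.1, -0.8, 11.7]
grip_width: 0.0236
grip_force: 40.0
```

step_arm(
  plan=[
    {"dx": 0,"dy": -0.006,"dz": 0.004,"rx": 0,"ry": 0,"rz": 0,"claw": 1},
    {"dx": 0,"dy": 0,"dz": 0.004,"rx": 0,"ry": 0,"rz": 0,"claw": 1},
    {"dx": 0,"dy": 0,"dz": 0,"rx": 0,"ry": 0,"rz": 0,"claw": 1},
  ],
)

```text
time_s: 13.5
ee_pos: [0.5921, 0.0317, 0.1557]
eef_rot: [3.139, 0.0, 1.675]
force: [-4.4, 0.0, 13.9]
grip_width: 0.0236
grip_force: 40.0
```

step_arm(
  plan=[
    {"dx": 0,"dy": 0,"dz": 0.004,"rx": 0,"ry": 0,"rz": 0,"claw": 1},
    {"dx": 0,"dy": 0,"dz": 0.003,"rx": 0,"ry": 0,"rz": 0,"claw": 1},
    {"dx": 0,"dy": 0,"dz": 0,"rx": 0,"ry": 0,"rz": 0,"claw": 1},
  ],
)

```text
time_s: 13.8
ee_pos: [0.5921, 0.0317, 0.1554]
eef_rot: [3.139, 0.0, 1.675]
force: [-5.9, 1.2, 18.5]
grip_width: 0.0238
grip_force: 40.0
```

step_arm(
  plan=[
    {"dx": 0,"dy": -0.004,"dz": 0.004,"rx": 0,"ry": 0,"rz": 0,"claw": 1},
    {"dx": 0,"dy": 0,"dz": 0.003,"rx": 0,"ry": 0,"rz": 0,"claw": 1},
    {"dx": 0,"dy": 0,"dz": 0,"rx": 0,"ry": 0,"rz": 0,"claw": 1},
  ],
)

```text
time_s: 14.1
ee_pos: [0.592, 0.0317, 0.1552]
eef_rot: [3.138, 0.0, 1.675]
force: [-5.1, 1.3, 20.9]
grip_width: 0.0234
grip_force: 40.0
```

step_arm(
  plan=[
    {"dx": 0,"dy": 0,"dz": 0.003,"rx": 0,"ry": 0,"rz": 0,"claw": 1},
    {"dx": 0,"dy": 0,"dz": 0,"rx": 0,"ry": 0,"rz": 0,"claw": 1},
  ],
)

```text
time_s: 14.3
ee_pos: [0.592, 0.0317, 0.1551]
eef_rot: [3.138, 0.0, 1.675]
force: [-5.7, 0.9, 22.3]
grip_width: 0.0236
grip_force: 40.0
```

step_arm(
  plan=[
    {"dx": 0,"dy": 0,"dz": 0.003,"rx": 0,"ry": 0,"rz": 0,"claw": 1},
    {"dx": 0,"dy": 0,"dz": 0.003,"rx": 0,"ry": 0,"rz": 0,"claw": 1},
    {"dx": 0,"dy": 0,"dz": 0,"rx": 0,"ry": 0,"rz": 0,"claw": 1},
  ],
)

```text
time_s: 14.6
ee_pos: [0.5921, 0.0317, 0.1549]
eef_rot: [3.137, 0.0, 1.676]
force: [-6.8, 0.4, 25.5]
grip_width: 0.0234
grip_force: 40.0
```

step_arm(
  plan=[
    {"dx": 0,"dy": 0,"dz": 0.002,"rx": 0,"ry": 0,"rz": 0,"claw": 1},
    {"dx": 0,"dy": 0,"dz": 0,"rx": 0,"ry": 0,"rz": 0,"claw": 1},
  ],
)

```text
time_s: 14.8
ee_pos: [0.5921, 0.0317, 0.1548]
eef_rot: [3.137, 0.0, 1.675]
force: [-7.8, -0.4, 26.8]
grip_width: 0.0234
grip_force: 40.0
```

step_arm(
  plan=[
    {"dx": 0,"dy": 0.01,"dz": -0.03,"rx": 0,"ry": 0,"rz": 0,"claw": 1},
    {"dx": 0,"dy": 0,"dz": -0.03,"rx": 0,"ry": 0,"rz": 0,"claw": 1},
    {"dx": 0,"dy": 0,"dz": -0.05,"rx": 0,"ry": 0,"rz": 0,"claw": 1},
    {"dx": 0,"dy": 0,"dz": -0.1,"rx": 0,"ry": 0,"rz": 0,"claw": 1},
    {"dx": 0,"dy": 0,"dz": -0.2,"rx": 0,"ry": 0,"rz": 0,"claw": 1},
    {"dx": 0,"dy": 0,"dz": 0,"rx": 0,"ry": 0,"rz": 0,"claw": 1},
    {"dx": 0,"dy": 0,"dz": 0,"rx": 0,"ry": 0,"rz": 0,"claw": 1},
  ],
)

```text
time_s: 15.5
ee_pos: [0.5921, 0.0317, 0.1926]
eef_rot: [3.141, 0.0, 1.675]
force: [-0.8, -0.3, -2.4]
grip_width: 0.0235
grip_force: 40.0
```

Run:
```python
from h import *
print(telemetry.get_obs()["force"])
V=np.array([.5922,.0309]);a=np.deg2rad(5.74)
X=np.array([np.cos(a),np.sin(a)]);Y=np.array([-np.sin(a),np.cos(a)])
p=viewer.camera("scene"); w=cloud(p); d=w[...,:2]-V; vx=d@X; vy=d@Y
im=p["img"].astype(int)
br=(im[...,0]>im[...,2]*1.8)&(im[...,0]>90)
for s in(-1,1):
    m=(abs(vx-s*.0265)<.008)&(vy>.078)&(vy<.16)&(w[...,2]>.05)&(w[...,2]<.08); print(s,vy[m].max())
    m=br&(abs(vx-s*.025)<.006)&(abs(vy)<.07)&(w[...,2]>.085); print("rack z",np.nanmedian(w[m][:,2]))
    m=br&(abs(vx)<.03)&(abs(vy-s*.05)<.02)&(w[...,2]>.085); print("rack z y",np.nanmedian(w[m][:,2]))
rel([.535,-.240,.19],np.deg2rad(90.3),8)
```

```text
[-0.83714484 -0.34414814 -2.42510591]
-1 0.09023414614065971
rack z 0.09835785678769453
rack z y 0.09802169072896602
1 0.08942904888613107
rack z 0.0976779603475755
rack z y 0.09805257729389986
t 15.55 pos [0.5918 0.0317 0.192 ] rot [-3.1408e+00 -1.0000e-04  1.6754e+00] w 0.023488706990656343 F [ 0.58  0.34 -2.21]
[-0.33  -0.106  0.003  0.008]
[-0.332 -0.102  0.003  0.008]
[-0.333 -0.098  0.003  0.008]
[-0.334 -0.094  0.003  0.008]
[-0.335 -0.09   0.003  0.008]
[-0.336 -0.085  0.003  0.008]
[-0.337 -0.081  0.003  0.008]
[-0.338 -0.077  0.003  0.008]
```

step_arm(
  plan=[
    {"dx": -0.33,"dy": -0.106,"dz": 0,"rx": 0,"ry": 0,"rz": 0.008,"claw": 1},
    {"dx": -0.332,"dy": -0.102,"dz": 0,"rx": 0,"ry": 0,"rz": 0.008,"claw": 1},
    {"dx": -0.333,"dy": -0.098,"dz": 0,"rx": 0,"ry": 0,"rz": 0.008,"claw": 1},
    {"dx": -0.334,"dy": -0.094,"dz": 0,"rx": 0,"ry": 0,"rz": 0.008,"claw": 1},
    {"dx": -0.335,"dy": -0.09,"dz": 0,"rx": 0,"ry": 0,"rz": 0.008,"claw": 1},
    {"dx": -0.336,"dy": -0.085,"dz": 0,"rx": 0,"ry": 0,"rz": 0.008,"claw": 1},
    {"dx": -0.337,"dy": -0.081,"dz": 0,"rx": 0,"ry": 0,"rz": 0.008,"claw": 1},
    {"dx": -0.338,"dy": -0.077,"dz": 0,"rx": 0,"ry": 0,"rz": 0.008,"claw": 1},
    {"dx": 0,"dy": 0,"dz": 0,"rx": 0,"ry": 0,"rz": 0,"claw": 1},
  ],
)

```text
time_s: 16.45
ee_pos: [0.5338, -0.2431, 0.1915]
eef_rot: [-3.14, -0.0, 1.571]
force: [-0.2, 0.6, -3.2]
grip_width: 0.0238
grip_force: 40.0
```

step_arm(
  plan=[
    {"dx": 0,"dy": 0,"dz": 0.3,"rx": 0,"ry": 0,"rz": 0,"claw": 1},
    {"dx": 0,"dy": 0,"dz": 0.3,"rx": 0,"ry": 0,"rz": 0,"claw": 1},
    {"dx": 0,"dy": 0,"dz": 0.3,"rx": 0,"ry": 0,"rz": 0,"claw": 1},
    {"dx": 0,"dy": 0,"dz": 0.2,"rx": 0,"ry": 0,"rz": 0,"claw": 1},
    {"dx": 0,"dy": 0,"dz": 0.1,"rx": 0,"ry": 0,"rz": 0,"claw": 1},
    {"dx": 0,"dy": 0,"dz": 0.05,"rx": 0,"ry": 0,"rz": 0,"claw": 1},
    {"dx": 0,"dy": 0,"dz": 0,"rx": 0,"ry": 0,"rz": 0,"claw": 1},
    {"dx": 0,"dy": 0,"dz": 0,"rx": 0,"ry": 0,"rz": 0,"claw": 1},
  ],
)

```text
time_s: 17.25
ee_pos: [0.5356, -0.24, 0.0687]
eef_rot: [3.14, 0.001, 1.575]
force: [0.2, -0.6, -2.3]
grip_width: 0.0238
grip_force: 40.0
```

```bash
python3 -c "
from h import *
rel([.535,-.240,.0594])"
```

```text
t 17.25 pos [ 0.5356 -0.24    0.0687] rot [3.1404e+00 7.0000e-04 1.5750e+00] w 0.02376641953891116 F [ 0.16 -0.57 -2.26]
[-0.    -0.006  0.093  0.   ]
```

step_arm(
  plan=[
    {"dx": 0,"dy": 0,"dz": 0.04,"rx": 0,"ry": 0,"rz": 0,"claw": 1},
    {"dx": 0,"dy": 0,"dz": 0.02,"rx": 0,"ry": 0,"rz": 0,"claw": 1},
    {"dx": 0,"dy": 0,"dz": 0.01,"rx": 0,"ry": 0,"rz": 0,"claw": 1},
    {"dx": 0,"dy": 0,"dz": 0,"rx": 0,"ry": 0,"rz": 0,"claw": 1},
  ],
)

```text
time_s: 17.65
ee_pos: [0.5351, -0.2399, 0.0607]
eef_rot: [-3.142, -0.0, 1.575]
force: [-0.2, 0.3, -3.0]
grip_width: 0.0234
grip_force: 40.0
```

step_arm(
  plan=[
    {"dx": 0,"dy": 0,"dz": 0.01,"rx": 0,"ry": 0,"rz": 0,"claw": 1},
    {"dx": 0,"dy": 0,"dz": 0.01,"rx": 0,"ry": 0,"rz": 0,"claw": 1},
    {"dx": 0,"dy": 0,"dz": 0,"rx": 0,"ry": 0,"rz": 0,"claw": 1},
  ],
)

```text
time_s: 17.95
ee_pos: [0.5352, -0.2399, 0.0592]
eef_rot: [3.141, 0.0, 1.575]
force: [-1.0, 0.3, 3.8]
grip_width: 0.023
grip_force: 40.0
```

Standing on the bench (contact force felt). Release and lift.

step_arm(
  plan=[
    {"dx": 0,"dy": 0,"dz": -0.005,"rx": 0,"ry": 0,"rz": 0,"claw": 0.65},
    {"dx": 0,"dy": 0,"dz": 0,"rx": 0,"ry": 0,"rz": 0,"claw": 0.5},
    {"dx": 0,"dy": 0,"dz": 0,"rx": 0,"ry": 0,"rz": 0,"claw": 0.3},
    {"dx": 0,"dy": 0,"dz": 0,"rx": 0,"ry": 0,"rz": 0,"claw": 0.3},
    {"dx": 0,"dy": 0,"dz": -0.2,"rx": 0,"ry": 0,"rz": 0,"claw": 0.3},
    {"dx": 0,"dy": 0,"dz": -0.3,"rx": 0,"ry": 0,"rz": 0,"claw": 0.3},
    {"dx": 0,"dy": 0,"dz": -0.4,"rx": 0,"ry": 0,"rz": 0,"claw": 0.3},
    {"dx": 0,"dy": 0,"dz": -0.5,"rx": 0,"ry": 0,"rz": 0,"claw": 0.3},
    {"dx": 0,"dy": 0,"dz": 0,"rx": 0,"ry": 0,"rz": 0,"claw": 0.3},
    {"dx": 0,"dy": 0,"dz": 0,"rx": 0,"ry": 0,"rz": 0,"claw": 0.3},
  ],
)

```text
time_s: 18.95
ee_pos: [0.5354, -0.24, 0.2]
eef_rot: [3.14, 0.001, 1.575]
force: [-0.5, 0.5, -0.4]
grip_width: 0.0656
grip_force: 0.0
```

```bash
python3 -c "
from h import *
rel([.535,-.240,.2])
p=viewer.camera('scene'); save(p,'s3.png',(150,80,340,240),4)"
```

```text
t 18.95 pos [ 0.5354 -0.24    0.2   ] rot [3.1398e+00 9.0000e-04 1.5748e+00] w 0.06555934228064006 F [-0.48  0.54 -0.44]
[-0.    -0.004  0.     0.   ]
```

View pics/s3.png

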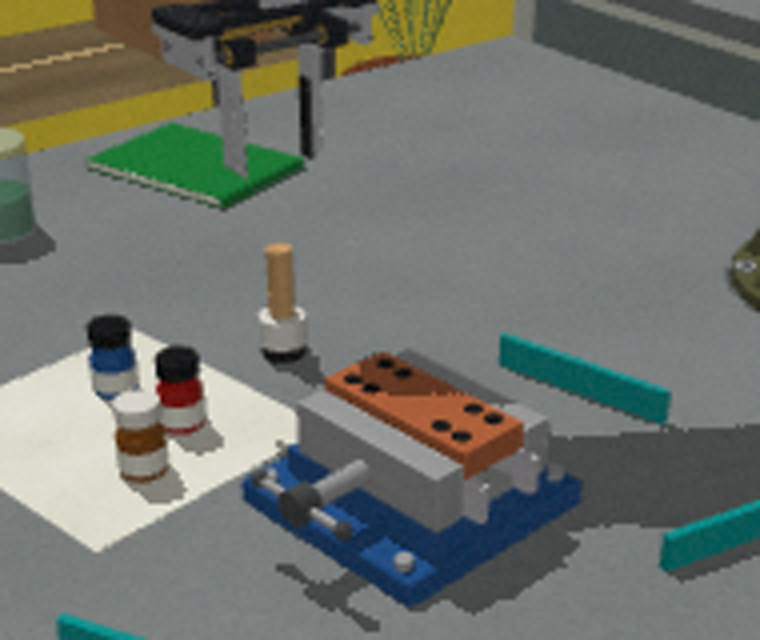

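The tamper stands upright at crop px (283,305), the rack base is seated at (425,410), both strips are home at (480,500) and (525,470), and the jars are untouched.

```bash
python3 -c "
from station import hand_in
print(hand_in())"
```

```text
the job is handed in; nothing more can be done
None
```

I handed the job in after about 19 s of robot time: both parallels measure home at the end stop, the rack base was pressed down with about 29 N and measures seated, the tamper stands upright on the bench, and the jars and tube rack were left alone; I did not test the pinch on the parallels directly, and the hand-in returned no verdict.

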